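# Clip the cover onto the coin tray

### The job

The open coin tray needs its cover for the night: take the maroon cover off the slanted wooden rest by its white grip, set it level over the tray, and press it straight down until it sits flat on the rim and both yellow clips have snapped under the lip. Keep hold of it while you bring it over, do not drop or slam it onto the tray, let go when it is clipped, and do not push the phone, the paper roll or the gift box about.

Things in the scene. Friction and masses are not known exactly. Their poses are not given: they have to be found in the camera images.
- cover: Cover: plate 123 (x) x 140 (y) x 4 mm, maroon frame, clear window, white grip on top, yellow clips at both y edges; 0.18 to 0.3 kg. Origin: centre of the plate's underside; z out of the top. Same after a half turn about z. 6 mm skirts hang under the x edges, inner faces at x = +-58.5 mm. Starts on the slanted rest, z leaning 30 degrees from vertical to the pad's low edge: to the robot's right, about.
- cover_grip (a point): Grasp point in the white grip, on its mid-plane, 34 mm above the plate's underside; axes as the cover's: pinch along y, approach along -z. The grip is 70 mm along x, 18 mm thick along y, its top 52 mm above the underside. Lift square off the pad (along the cover's z) by 30 mm or more before levelling it, as the clips and skirts straddle the pad.
- clip_a (a joint): Yellow clip, 40 mm wide, at the cover's +y edge: 75.5 mm from the middle to its outer face, foot 28 mm below the plate's underside, hinge 14 mm above it. Value: swing in rad, 0 = shut (spring-held), to 0.6 outwards. It swings out about 0.2 as its hook rides over the tray's lip and snaps back to 0; above 0.08 it has not snapped.
- clip_b (a joint): The same for the clip at the cover's -y edge.
- tray: White coin tray with blue lining and six silver coins, fixed to the counter; rim outline 110 (x) x 140 mm (y), 36 mm high; origin centre of its underside, z up. Along the two y edges the rim is a lip 6 mm thick that stands 8 mm out beyond the wall below; the clips hook under it.
- tray_rim (a point): Centre of the tray's rim plane, 36 mm above the counter; axes as the tray's. Cover home: its origin here, its y axis along this one either way round. Clip feet pass the rim with the cover 28 mm above, spread from 19 mm on (centred within 3 mm), resist with 5 to 25 N in all and snap in the last 2 mm. The cover's weight alone does not snap them.
- rest: Slanted wooden rest fixed to the counter, base 100 x 100 mm, with a pad 110 mm (slope) x 112 mm wide, 30 degrees from level; origin centre of its underside; the pad rises towards the rest's +x.
- rest_pad (a point): Centre of the pad's upper face, 55 mm above the counter; axes as the rest's (z vertical).
- roll: Bystander: white till-paper roll standing upright, 58 mm across, 80 mm high, loose; origin centre of its underside.
- phone: Bystander: black phone lying flat, 75 (x) x 155 (y) x 9 mm, loose; origin centre of its underside.
- giftbox: Bystander: blue gift box with a brass band, 90 x 90 x 36 mm, loose; origin centre of its underside.
There are look-alikes about, which are no part of the job. There is more than one size of the cover; the job needs the larger. Several things look just like the tray: the one meant starts farthest from the robot's base.

How it is judged (in metres and radians):
On the way, in this order (a step that is already met when the one before it is completed fails the run):
1. the cover is held level above the tray by the gripper, not yet home (horizontal distance between cover and tray_rim below 0.03 m and z of cover in the frame of tray_rim above 0.006 m and angle between cover's own z axis and vertical below 0.2 rad and contact force between the fingers and cover above 0.5 N), for 0.1 s.
2. the robot has pressed the cover home and both clips have snapped (z of cover in the frame of tray_rim between -0.003 and 0.003 m and horizontal distance between cover and tray_rim below 0.008 m and angle between the y axis of cover and the y axis of tray_rim, either way round below 0.12 rad and angle between cover's own z axis and vertical below 0.05 rad and value of joint each of clip_a, clip_b below 0.08 rad and contact force between any of the fingers, the arm and cover above 0.5 N), for 0.1 s.
At the end, for the whole second after the job is handed in: The cover lies at rest on the tray: underside within 3 mm of the rim plane, level within 0.05 rad, centred within 8 mm and turned within 0.12 rad of the tray (either way round), and both clips shut (under 0.08 rad) (z of cover in the frame of tray_rim between -0.003 and 0.003 m and horizontal distance between cover and tray_rim below 0.008 m and angle between the y axis of cover and the y axis of tray_rim, either way round below 0.12 rad and angle between cover's own z axis and vertical below 0.05 rad and value of joint each of clip_a, clip_b below 0.08 rad and linear speed of cover below 0.02 m/s); the robot touches nothing.
It fails at once if the cover is dropped or slammed onto the tray (faster than 0.6 m/s within 60 mm above it) (horizontal distance between cover and tray_rim below 0.05 m and z of cover in the frame of tray_rim below 0.06 m and linear speed of cover above 0.6 m/s).
It fails at once if the paper roll is pushed more than 40 mm or tipped (distance of roll from where it was at the start of the episode above 0.04 m or angle between roll's own z axis and vertical above 0.5 rad).
It fails at once if the phone is pushed more than 40 mm or tipped (distance of phone from where it was at the start of the episode above 0.04 m or angle between phone's own z axis and vertical above 0.5 rad).
It fails at once if the gift box is pushed more than 40 mm or tipped (distance of giftbox from where it was at the start of the episode above 0.04 m or angle between giftbox's own z axis and vertical above 0.5 rad).
It also fails if it takes over 40 s, if anything falls off the work surface, if the arm or the gripper's body presses on something with over 40 N, if the wrist force passes 120 N, or if a joint passes its speed limit or range.

### The arm

A 6-joint arm with a two-finger parallel gripper is mounted at the origin on the work surface. World frame = base frame: x ahead of the robot, y to its left, z up, the work surface at z = 0. Lengths are in mm, angles in degrees, forces in N, time in s.
With the tool pointing down it reaches from about 300 to 850 mm from the base axis. Payload 4.2 kg.
Tool frame: the origin (TCP) lies between the finger pads; the fingertips stand 11 mm ahead of it and the grasp point (between the pads) lies 8 mm behind it (env.tips_ahead is the distance from the TCP to the fingertips, in mm); z points along the fingers, y is the line along which they close (so a half turn about z gives the same grasp; the last joint's range is limited). The gripper opens to 91 mm and grips with 3 to 60 N. Pads are 32 mm wide; open, the fingers measure 118 mm over their backs; the gripper's body (76 mm by 178 mm) begins 60 mm behind the grasp point.
Start: joints at [74.37, 18.312, 89.639, -0, 72.044, -1.146], TCP at [143.818, 556.739, 224.976] pointing down, gripper open.
Joint ranges: [-177.97, 177.97], [-48.28, 115.42], [12.27, 149.76], [-77.06, 257.06], [2.81, 150.46], [-146.56, 146.56]. Speed limits (degrees/s): [147.25, 147.25, 180, 180, 180, 180].

### API

Orientations are given as [roll, pitch, yaw] about the fixed x, y, z axes, in that order (R = Rz(yaw) Ry(pitch) Rx(roll)).
In Python, from workcell import env, cams gives the robot as it stands.
- The arm moves only by the tool step_arm, never from a script. Its arguments are lists of equal length, an entry for each row: "linear": the shift along the tool's x, y, z in units of 30 cm (1.0 is 30 cm), a list of three; "turn": the turn about the tool's z in units of 360 degrees (1.0 is 360 degrees). In form: {"linear": [[tx, ty, tz], ...], "turn": [turn, ...]}. A call has 1 to 20 rows; each row is the pose to reach, as a shift and turn from the pose commanded when the call began, along the tool's axes at that moment, turning the shorter way round; what a row does not reach only later rows make up. A row lasts 1/8 s, in which the tool goes at most 62.5 mm and 10.7 degrees, less where a joint would pass 70% of its speed; a pose out of reach is approached as far as the arm can. A call with a number of a shift or a turn outside -1 to 1 is refused whole. A call with a gripper value outside its range is refused whole. "fingers" is the closure, from -1 (fully open) to 1 (shut), so that 0 is half open, set as the call begins (left out, the last holds). The fingers move at their own pace and stop on an object; "force" is the grip in N (left out, the last holds). Time passes only in rows, so rows that repeat a pose let the fingers close. It gives the time, the measured TCP pose, the force, the opening and the grip force at its end, in the units of the state.
- env.state(): the state, without advancing time (a new reading comes with each control period).
- cams.grab_frame(name): name is "side" or "top"; returns a dict with "color" (480x640x3 uint8, blue, green, red), "fx", "fy", "cx", "cy" (pixels), "extrinsics" (4x4, takes a point from camera to world coordinates). Camera axes: x right, y down, z forward; pixel columns grow to the right and rows downward; lengths in mm; the calibration is good to about 2 mm. A picture is of the moment at which its call begins. There is no depth.
- env.job_done(): hands the job in; it is judged then, once.
The state is a dict: "time_s": time; "qpos": joint angles; "qvel": joint speeds; "effort": joint torques, N m; "ee_pos": TCP position; "ee_rot": TCP orientation; "force": force on the tool from outside, world axes, zero at the start; "torque": the same for the moment, N m; "gripper_width": finger opening in mm; "gripper_force": force on a finger pad.
Only numpy, scipy, OpenCV 4.12 (cv2) and the standard library are available. Lean on these libraries where they do the work, as an engineer would, in place of code of your own. Each camera call takes 0.05 s, during which the arm holds its last target. There are 200 camera calls.

## Working session

There is one attempt and no reset: what is moved stays moved. The work goes in short steps, Python scripts to look and compute and a tool call to move; the robot and the scene stay as the last step left them, time stands still between calls to the robot, and variables do not carry over. Pictures are saved under pics/ and viewed, at most 10 in all, crops included, and the job is handed in when it is done.

Besides the shell and the picture viewer there is one more tool, called after "Request:" as a command line: name --pt "numbers of a row" for each row, then --argument value for the rest. step_arm: Moves the arm, as the interface text tells. Its arguments: {"type":"object","properties":{"linear":{"type":"array"},"turn":{"type":"array"},"fingers":{"type":"number"},"force":{"type":"number"}},"required":["linear","turn"]}

```bash
ls; mkdir -p pics; python3 - <<'E'
from workcell import env,cams
import cv2,numpy as np
for n in("top","side"):
    f=cams.grab_frame(n); cv2.imwrite(f"pics/{n}0.png",f["color"])
    print(n,f["fx"],f["fy"],f["cx"],f["cy"],np.round(f["extrinsics"],3).tolist())
print(env.state(),env.tips_ahead)
E
```

```text
pics
top 540.6306611518247 540.6306611518247 322.9326374729531 231.76927575620903 [[-0.003, -0.984, 0.178, 373.826], [-1.0, 0.003, -0.0, 13.954], [-0.0, -0.178, -0.984, 1471.221], [0.0, 0.0, 0.0, 1.0]]
side 459.0205381002251 459.0205381002251 326.58418857092033 231.42261164036356 [[-0.995, -0.083, 0.052, 567.806], [-0.097, 0.765, -0.637, 709.565], [0.014, -0.639, -0.769, 879.546], [0.0, 0.0, 0.0, 1.0]]
{'time_s': 0.1, 'qpos': array([ 7.43708245e+01,  1.83462585e+01,  8.96972622e+01, -2.05313634e-04,
        7.20439631e+01, -1.14572769e+00]), 'qvel': array([ 0.00887773, -0.09703664, -0.03856391, -0.02252887,  0.17254366,
        0.05884683]), 'effort': array([ 2.59962735e-04, -4.13338566e+01, -2.32508665e+01,  7.28587224e-02,
        4.21957299e-02, -7.31422824e-05]), 'ee_pos': array([143.69322132, 556.32307063, 224.23617436]), 'ee_rot': array([-1.79912530e+02, -1.55409424e-03,  1.65516614e+02]), 'force': array([-0.02518045, -0.45576322,  0.69152789]), 'torque': array([-0.00519102, -0.04873313, -0.04292901]), 'gripper_force': 0.0, 'gripper_width': 91.10935080303246} 11.0
```

View pics/top0.png

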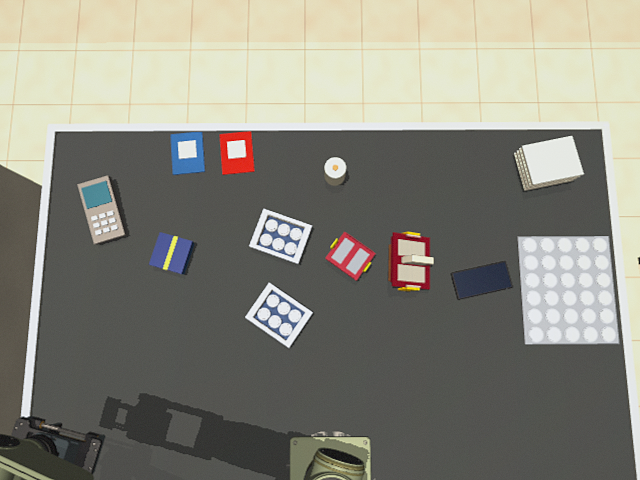

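View pics/side0.png

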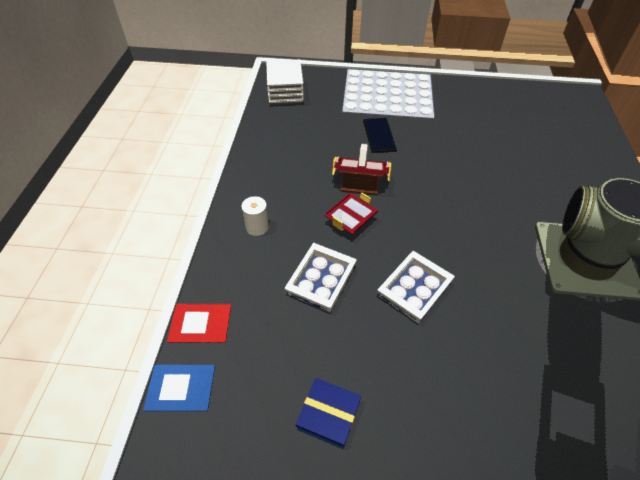

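The top view shows the cover on the rest at about (411,262), leaning right. The far tray is at (281,237), the near look-alike tray at (280,315) and the small cover at (350,256). In the side view the cover is at (362,172) and the far tray at (321,277). Next I'll measure and crop.

```bash
cat > h.py <<'E'
from workcell import env,cams
import cv2,numpy as np
def ray(f,p):
    E=np.array(f["extrinsics"]);d=np.array([(p[0]-f["cx"])/f["fx"],(p[1]-f["cy"])/f["fy"],1.])
    return E[:3,3],E[:3,:3]@d
def onz(f,p,z):
    o,d=ray(f,p);return o+d*(z-o[2])/d[2]
def tri(f,p,g,q):
    a,u=ray(f,p);b,v=ray(g,q)
    s=np.linalg.lstsq(np.c_[u,-v],b-a,rcond=None)[0]
    P,Q=a+u*s[0],b+v*s[1];return (P+Q)/2,np.linalg.norm(P-Q)
def blobs(f,lo,hi,box,mn=8):
    x0,y0,x1,y1=box;h=cv2.cvtColor(f["color"],cv2.COLOR_BGR2HSV)[y0:y1,x0:x1]
    m=cv2.inRange(h,np.array(lo),np.array(hi))
    c,_=cv2.findContours(m,cv2.RETR_EXTERNAL,cv2.CHAIN_APPROX_NONE)
    return [k+[x0,y0] for k in c if len(k)>=3 and cv2.contourArea(k)>mn]
E
python3 - <<'E'
from h import *
T=cams.grab_frame("top");S=cams.grab_frame("side")
for n,f,yb,tb in(("top",T,(380,220,450,300),(240,200,320,272)),("side",S,(320,135,405,200),(278,235,365,318))):
    for k in blobs(f,(20,120,90),(35,255,255),yb,4): print(n,"yel",k.reshape(-1,2).mean(0),cv2.contourArea(k),cv2.boundingRect(k))
    for k in blobs(f,(0,0,150),(40,75,255),yb,10): print(n,"grip/win",cv2.contourArea(k),np.round(cv2.boxPoints(cv2.minAreaRect(k)),1).tolist())
    for k in blobs(f,(0,0,130),(179,70,255),tb,500):
        r=cv2.minAreaRect(k);b=cv2.boxPoints(r);P=np.array([onz(f,p,36)[:2] for p in b])
        print(n,"tray",np.round(b,1).tolist(),np.round(P,1).tolist(),P.mean(0),[np.linalg.norm(P[i]-P[i-1]) for i in range(4)],
         [np.degrees(np.arctan2(*(P[i]-P[i-1])[::-1])) for i in range(4)])
a=cv2.resize(T["color"][215:305,375:450],None,fx=6,fy=6,interpolation=2);b=cv2.resize(S["color"][140:230,325:400],None,fx=6,fy=6,interpolation=2)
b=cv2.resize(S["color"][130:220,320:395],None,fx=5.2,fy=5.2,interpolation=2);a=cv2.resize(T["color"][215:305,375:450],None,fx=5.2,fy=5.2,interpolation=2)
cv2.imwrite("pics/c1.png",np.hstack([a,b]))
E
```

```text
top yel [408.26666667 288.64444444] 54.5 (398, 287, 22, 4)
top yel [411.47058824 232.94117647] 23.0 (403, 231, 17, 5)
top grip/win 387.5 [[396.3999938964844, 279.5], [398.0, 263.70001220703125], [425.5, 266.3999938964844], [423.8999938964844, 282.29998779296875]]
top grip/win 554.5 [[397.1000061035156, 261.79998779296875], [398.0, 238.8000030517578], [433.8999938964844, 240.3000030517578], [433.0, 263.20001220703125]]
top tray [[248.1999969482422, 246.10000610351562], [262.1000061035156, 207.10000610351562], [312.0, 224.89999389648438], [298.0, 263.8999938964844]] [[594.6, 214.5], [701.6, 179.0], [651.9, 43.3], [546.1, 80.4]] [623.54611382 129.30362724] [np.float64(142.60097350408256), np.float64(112.81315219485441), np.float64(144.47885081176392), np.float64(112.1033294384809)] [np.float64(70.13302131706843), np.float64(-18.357120459533714), np.float64(-110.13506582745822), np.float64(160.69330195360212)]
side yel [364.44 196.4 ] 43.5 (360, 192, 11, 8)
side yel [333.33333333 170.8       ] 14.5 (332, 168, 4, 7)
side yel [388.92307692 171.07692308] 22.5 (387, 162, 4, 19)
side yel [334
[... 356 characters left out ...]
22]]
side grip/win 119.0 [[357.8999938964844, 164.89999389648438], [360.6000061035156, 143.3000030517578], [367.20001220703125, 144.1999969482422], [364.5, 165.6999969482422]]
side tray [[283.70001220703125, 288.29998779296875], [312.29998779296875, 235.39999389648438], [356.70001220703125, 259.3999938964844], [328.1000061035156, 312.29998779296875]] [[701.0, 180.8], [656.8, 27.4], [548.2, 86.5], [600.0, 229.2]] [626.49013012 130.96989519] [np.float64(112.08131792444199), np.float64(159.56751682023744), np.float64(123.62676846013366), np.float64(151.86247614710402)] [np.float64(-25.6281252115643), np.float64(-106.08201985986604), np.float64(151.47610151255998), np.float64(70.06896910200837)]
```

View pics/c1.png

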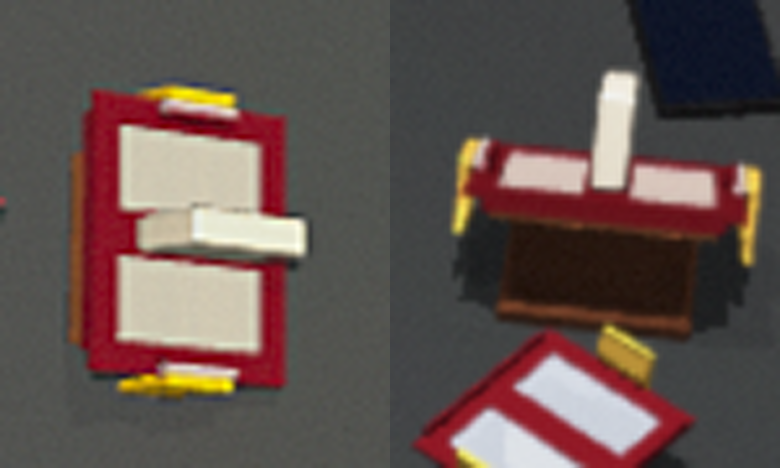

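The crop shows the cover's two windows and the grip clearly in both views. I'll triangulate the outer window corners and the grip's end.

```bash
python3 - <<'E'
from h import *
T=cams.grab_frame("top");S=cams.grab_frame("side")
t=lambda x,y:(375+x/5.2-.4,215+y/5.2-.4)
s=lambda x,y:(320+x/5.2-.4,130+y/5.2-.4)
R=[]
for a,b in[((120,125),(499,186)),((262,143),(505,152)),((117,342),(716,207)),((262,352),(716,170)),((307,217),(605,72)),((305,255),(637,76))]:
    p,e=tri(T,t(*a),S,s(*b));R.append(p);print(p.round(1),round(e,1))
R=np.array(R);c=R[:4].mean(0)
y=(R[0]+R[1]-R[2]-R[3])/2;x=(R[0]+R[2]-R[1]-R[3])/2
print("c",c,"y",y,np.degrees(np.arctan2(y[1],y[0])),"x",x,np.degrees(np.arctan2(x[1],x[0])),"tilt",np.degrees(np.arcsin(x[2]/np.linalg.norm(x))))
n=np.cross(y,x);n/=np.linalg.norm(n);n*=np.sign(n[2]);print("n",n,"grip",c+30*n)
print("gripmid end",R[4:].mean(0), onz(T,t(190,240.5),58))
from scipy.spatial.transform import Rotation as Ro
st=env.state();print(st["ee_pos"],st["ee_rot"],Ro.from_euler("xyz",st["ee_rot"],degrees=True).as_matrix().round(3).tolist())
E
```

```text
[ 508.5 -136.9  175.6] 171.3
[ 501.5 -206.9  139. ] 180.5
[ 411.7 -130.4  175.4] 166.5
[ 403.8 -199.4  142.3] 180.0
[ 461.5 -217.5  181.6] 179.0
[ 445.6 -216.3  180.4] 176.3
c [ 456.3985739  -168.40102757  158.06392861] y [97.22929634 -7.02904179 -1.60280656] -4.134916387383777 x [ 7.43620102 69.46843405 34.87237896] 83.8900783956909 tilt 26.52549479584518
n [-0.01757681 -0.44706226  0.89433014] grip [ 455.87126954 -181.81289522  184.89383275]
gripmid end [ 453.53318758 -216.92513648  180.99846587] [ 550.57358377 -218.08649864   58.        ]
[143.77524022 556.59866934 224.70701888] [-1.79973102e+02 -8.22153600e-04  1.65514375e+02] [[-0.968, 0.25, -0.0], [0.25, 0.968, -0.0], [0.0, -0.0, -1.0]]
```

The side crop starts 390 px into the joined picture, so I'll correct for that offset.

```bash
python3 - <<'E'
from h import *
T=cams.grab_frame("top");S=cams.grab_frame("side")
t=lambda x,y:(375+x/5.2-.4,215+y/5.2-.4)
s=lambda x,y:(320+(x-390)/5.2-.4,130+y/5.2-.4)
R=[]
for a,b in[((120,125),(499,186)),((262,143),(505,152)),((117,342),(716,207)),((262,352),(716,170)),((307,217),(605,72)),((305,255),(637,76))]:
    p,e=tri(T,t(*a),S,s(*b));R.append(p);print(p.round(1),round(e,1))
R=np.array(R);c=R[:4].mean(0)
y=(R[0]+R[1]-R[2]-R[3])/2;x=(R[0]+R[2]-R[1]-R[3])/2
print("c",c,"y",y,np.degrees(np.arctan2(y[1],y[0])),"x",x,np.degrees(np.arctan2(x[1],x[0])),"tilt",np.degrees(np.arcsin(x[2]/np.linalg.norm(x))))
n=np.cross(y,x);n/=np.linalg.norm(n);n*=np.sign(n[2]);print("n",n,"grip",c+30*n)
print("gripmid end",R[4:].mean(0), onz(T,t(190,240.5),58))
for p in((411,330),(450,370),(380,330)): print(p,onz(T,p,0).round())
E
```

```text
[ 607.3 -182.    74.2] 0.1
[ 607.2 -262.8   25.3] 3.0
[ 498.6 -177.6   75.1] 1.6
[ 496.3 -257.9   28.7] 0.6
[ 559.6 -274.    75.9] 0.9
[ 541.7 -272.5   75.7] 1.5
c [ 552.33473238 -220.08186782   50.82619323] y [109.75997755  -4.6813415   -2.14672128] -2.442225798733077 x [ 1.21721885 80.54962856 47.59681266] 89.13424560746301 tilt 30.57599560994211
n [-0.00485608 -0.50866342  0.86095177] grip [ 552.18904986 -235.34177027   76.6547463 ]
gripmid end [ 550.61052315 -273.22419464   75.78690002] [ 550.57358377 -218.08649864   58.        ]
(411, 330) [ 372. -221.    0.]
(450, 370) [ 267. -321.    0.]
(380, 330) [ 372. -138.    0.]
```

Request:
step_arm --pt "-0.89 -1 0" --pt "-0.89 -1 0" --pt "-0.89 -1 0" --pt "-0.89 -1 0" --pt "-0.89 -1 0" --pt "-0.89 -1 0" --pt "-0.89 -1 0" --pt "-0.89 -1 0" --turn '[0, 0, 0, 0, 0, 0, 0, 0]'

```text
time_s: 1.4
ee_pos: [327.8, 198.3, 225.2]
ee_rot: [180.0, 0.0, 165.3]
force: [-0.5, 1.1, -0.7]
gripper_width: 91.2
gripper_force: 0.0
```

Request:
step_arm --pt "-0.89 -1 0" --pt "-0.89 -1 0" --pt "-0.89 -1 0" --pt "-0.89 -1 0" --pt "-0.89 -1 0" --pt "-0.89 -1 0" --pt "-0.89 -1 0" --pt "-0.89 -1 0" --pt "-0.89 -1 0" --turn '[0.2144, 0.2144, 0.2144, 0.2144, 0.2144, 0.2144, 0.2144, 0.2144, 0.2144]' --fingers -0.3

```text
time_s: 2.52
ee_pos: [510.5, -156.1, 224.7]
ee_rot: [-179.9, -0.1, 88.5]
force: [0.6, 0.5, 0.8]
gripper_width: 59.6
gripper_force: 0.0
```

```bash
cat >> h.py <<'E'
from scipy.spatial.transform import Rotation as Ro
def go(p,ang=None):
    s=env.state();M=Ro.from_euler("xyz",s["ee_rot"],degrees=True).as_matrix()
    a=np.degrees(np.arctan2(M[1,1],M[0,1]))
    print("t",s["time_s"],s["ee_pos"].round(1),"yang",round(a,2),"w",s["gripper_width"],"shift",(M.T@(np.array(p)-s["ee_pos"])/300).round(4),"turn",None if ang is None else round((a-ang)/360,4))
E
python3 -c "
from h import *
go((551,-234.5,150),-1.7)"
```

```text
t 2.525 [ 510.5 -156.1  224.7] yang -1.49 w 59.612320450239686 shift [-0.258   0.1419  0.2485] turn 0.0006
```

Request:
step_arm --pt "-0.258 0.142 0.2" --pt "-0.258 0.142 0.2" --pt "-0.258 0.142 0.25" --pt "-0.258 0.142 0.25" --turn '[0, 0, 0, 0]'

```text
time_s: 3.02
ee_pos: [550.0, -234.2, 148.9]
ee_rot: [-179.8, -0.1, 88.5]
force: [-0.4, 0.1, 0.3]
gripper_width: 59.6
gripper_force: 0.0
```

```bash
python3 -c "
from h import *
T=cams.grab_frame('top');S=cams.grab_frame('side')
a=cv2.resize(T['color'][205:315,365:460],None,fx=4,fy=4,interpolation=2);b=cv2.resize(S['color'][100:210,315:410],None,fx=4,fy=4,interpolation=2)
cv2.imwrite('pics/c2.png',np.hstack([a,b]))
go((551,-234.5,72),-1.7)"
```

```text
t 3.125 [ 551.1 -234.9  150.9] yang -1.55 w 59.26128279200178 shift [ 0.0012 -0.0004  0.263 ] turn 0.0004
```

View pics/c2.png

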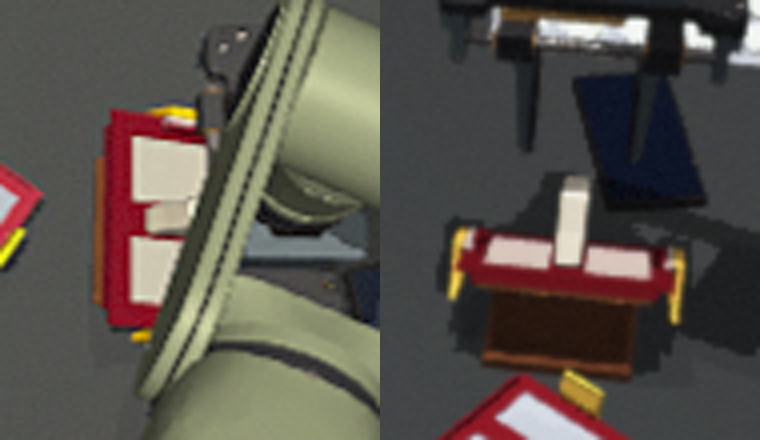

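The fingers straddle the grip: in the side view the tips are at (525,150) and (635,160), with the grip at (572,220) between them. I'll go down and close.

Request:
step_arm --pt "0 0 0.1" --pt "0 0 0.18" --pt "0 0 0.23" --pt "0 0 0.255" --pt "0 0 0.263" --pt "0 0 0.263" --turn '[0, 0, 0, 0, 0, 0]'

```text
time_s: 3.88
ee_pos: [551.5, -236.5, 71.6]
ee_rot: [179.9, 0.0, 88.3]
force: [0.8, 0.7, -0.2]
gripper_width: 59.2
gripper_force: 0.0
```

Request:
step_arm --pt "0 0 0" --pt "0 0 0" --pt "0 0 0" --pt "0 0 0" --pt "0 0 0" --turn '[0, 0, 0, 0, 0]' --fingers 1 --force 25

```text
time_s: 4.5
ee_pos: [551.2, -236.3, 71.1]
ee_rot: [180.0, -0.0, 88.3]
force: [0.2, -0.0, 0.7]
gripper_width: 17.9
gripper_force: 25.0
```

Request:
step_arm --pt "-0.012 0 -0.0208" --pt "-0.03 0 -0.052" --pt "-0.05 0 -0.0866" --pt "-0.075 0 -0.13" --pt "-0.1 0 -0.173" --pt "-0.1 0 -0.23" --pt "-0.1 0 -0.3" --pt "-0.1 0 -0.3" --turn '[0, 0, 0, 0, 0, 0, 0, 0]'

```text
time_s: 5.5
ee_pos: [551.4, -266.8, 163.4]
ee_rot: [179.8, 0.1, 88.3]
force: [0.6, -0.4, -2.7]
gripper_width: 17.8
gripper_force: 25.0
```

```bash
python3 -c "
from h import *
S=cams.grab_frame('side')
cv2.imwrite('pics/c3.png',cv2.resize(S['color'][60:220,290:450],None,fx=3.5,fy=3.5,interpolation=2))
print(env.state()['force'],env.state()['torque'])
go((395,-200,110))"
```

```text
[-0.32462666  0.67127323 -3.21415692] [-0.13654791  0.00971173 -0.01350853]
t 5.55 [ 550.6 -266.4  162. ] yang -1.66 w 18.100784545853458 shift [ 0.2063 -0.5251  0.1723] turn None
```

View pics/c3.png

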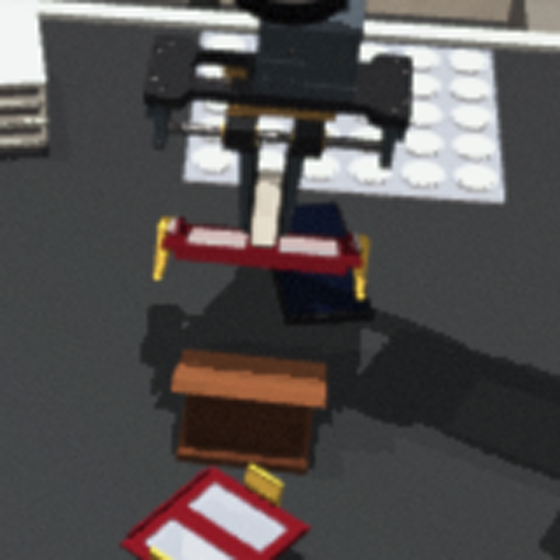

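The cover is held, still tilted and clear of the rest. I'll carry it to open counter near (395,-200) and roll it level on its clip feet.

Request:
step_arm --pt "0.08 -0.2 0" --pt "0.15 -0.38 0.05" --pt "0.2 -0.5 0.15" --pt "0.206 -0.525 0.24" --pt "0.206 -0.525 0.3" --pt "0.206 -0.525 0.32" --pt "0.206 -0.525 0.335" --pt "0.206 -0.525 0.335" --turn '[0, 0, 0, 0, 0, 0, 0, 0]'

```text
time_s: 6.55
ee_pos: [394.8, -200.1, 60.6]
ee_rot: [180.0, -0.0, 88.3]
force: [0.2, 0.0, -3.3]
gripper_width: 18.2
gripper_force: 25.0
```

Request:
step_arm --pt "0 0 0.005" --pt "0 0 0.01" --pt "0 0 0.01" --turn '[0, 0, 0]' --force 8

```text
time_s: 6.92
ee_pos: [394.6, -200.0, 57.6]
ee_rot: [180.0, -0.0, 88.3]
force: [-1.1, -0.6, -2.2]
gripper_width: 18.3
gripper_force: 8.0
```

Request:
step_arm --pt "0 0 0.005" --pt "0 0 0.01" --pt "0 0 0.01" --turn '[0, 0, 0]'

```text
time_s: 7.3
ee_pos: [394.5, -199.9, 54.4]
ee_rot: [-180.0, -0.0, 88.3]
force: [0.4, -0.3, -2.7]
gripper_width: 18.4
gripper_force: 8.0
```

```bash
python3 -c "
from h import *
s=env.state();print(s['ee_pos'],s['force'],s['torque'])
S=cams.grab_frame('side')
cv2.imwrite('pics/c4.png',cv2.resize(S['color'][100:260,350:510],None,fx=3.5,fy=3.5,interpolation=2))"
```

```text
[ 394.49095079 -199.92916935   54.37037262] [ 0.36062503 -0.32834882 -2.69498151] [-0.12684842  0.08076915  0.00739543]
```

View pics/c4.png

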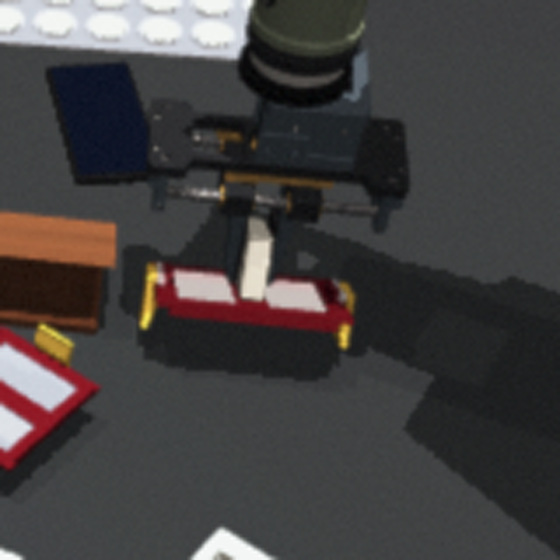

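Still tilted and not yet loaded, so I'll go down until there is contact.

Request:
step_arm --pt "0 0 0.006" --pt "0 0 0.012" --pt "0 0 0.012" --turn '[0, 0, 0]'

```text
time_s: 7.72
ee_pos: [394.8, -199.3, 51.6]
ee_rot: [180.0, -0.1, 88.3]
force: [-0.4, 4.3, 5.5]
gripper_width: 17.6
gripper_force: 8.0
```

Request:
step_arm --pt "0.015 0 -0.001" --pt "0.03 0 -0.002" --pt "0.045 0 -0.002" --pt "0.06 0 -0.001" --pt "0.075 0 0" --pt "0.09 0 0.002" --pt "0.105 0 0.005" --pt "0.105 0 0.005" --turn '[0, 0, 0, 0, 0, 0, 0, 0]'

```text
time_s: 8.72
ee_pos: [396.0, -168.3, 50.1]
ee_rot: [179.9, 0.0, 88.3]
force: [-0.4, -1.5, 6.8]
gripper_width: 18.2
gripper_force: 8.0
```

```bash
python3 -c "
from h import *
s=env.state();print(s['ee_pos'],s['force'],s['torque'])
S=cams.grab_frame('side')
cv2.imwrite('pics/c5.png',cv2.resize(S['color'][100:260,350:510],None,fx=3.5,fy=3.5,interpolation=2))"
```

```text
[ 395.97360283 -168.29904698   50.11604134] [-0.38735531 -1.52650725  6.76187611] [-0.2672018   0.26589944  0.05778202]
```

View pics/c5.png

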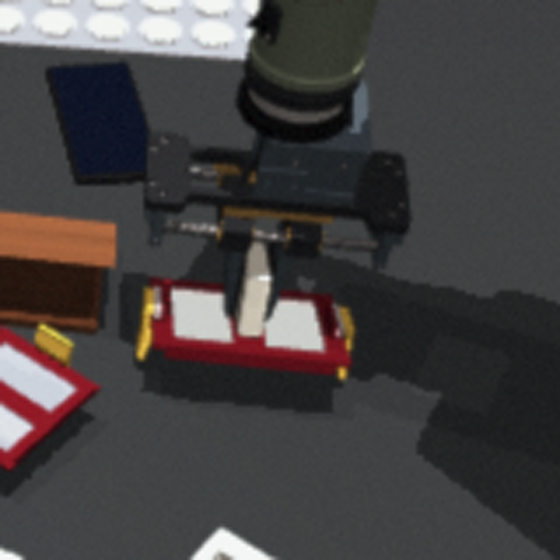

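The cover has turned to about 17° of tilt, estimated from the window's foreshortening. Its centre of mass is now within the clip feet, so I'll ease the fingers open to let it stand level, then regrip.

Request:
step_arm --pt "0 0 0" --pt "0 0 0" --pt "0 0 0" --pt "0 0 -0.006" --pt "0 0 -0.012" --pt "0 0 -0.012" --turn '[0, 0, 0, 0, 0, 0]' --fingers 0.4

```text
time_s: 9.52
ee_pos: [395.7, -168.5, 53.2]
ee_rot: [180.0, 0.0, 88.3]
force: [0.9, -0.1, -0.2]
gripper_width: 27.0
gripper_force: 0.0
```

```bash
python3 -c "
from h import *
s=env.state();print(s['ee_pos'],s['force'],s['torque'],s['gripper_width'])
S=cams.grab_frame('side')
T=cams.grab_frame('top')
cv2.imwrite('pics/c6.png',np.hstack([cv2.resize(S['color'][120:240,370:490],None,fx=3.3,fy=3.3,interpolation=2),cv2.resize(T['color'][270:390,330:450],None,fx=3.3,fy=3.3,interpolation=2)]))"
```

```text
[ 395.6567099  -168.54848032   53.18786412] [ 0.89509495 -0.12145718 -0.1743245 ] [-0.092998    0.05091686  0.00496351] 27.005362002979563
```

View pics/c6.png

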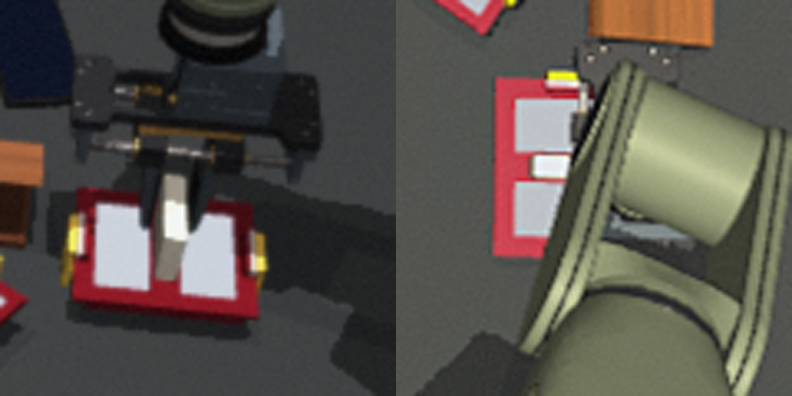

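It now stands level. I'll find its centre from the left plate edge (360,320) and the left grip end (371.5,320) in the top view.

```bash
python3 -c "
from h import *
T=cams.grab_frame('top');S=cams.grab_frame('side')
for q in((495,77),(495,257)): print('edge',onz(T,(330+(q[0]-396)/3.3-.35,270+q[1]/3.3-.35),32).round(1))
for q in((532,155),(532,177)): print('gripend',onz(T,(330+(q[0]-396)/3.3-.35,270+q[1]/3.3-.35),80).round(1))
W=[onz(S,(370+x/3.3-.35,120+y/3.3-.35),32) for x,y in((96,203),(95,287),(210,212),(237,299),(75,300),(257,318))]
for w in W: print('side',w.round(1))
go((0,0,0))"
```

```text
edge [468.5 -83.1  32. ]
edge [327.1 -81.   32. ]
gripend [ 405.4 -107.5   80. ]
gripend [ 388.7 -107.2   80. ]
side [ 451.4 -184.5   32. ]
side [452.4 -92.1  32. ]
side [ 360.6 -184.3   32. ]
side [344.9 -91.5  32. ]
side [467.6 -77.   32. ]
side [331.1 -73.6  32. ]
t 9.725 [ 395.5 -168.5   53. ] yang -1.67 w 27.385295639270275 shift [ 0.5229 -1.3341  0.1768] turn None
```

Request:
step_arm --pt "0.03 0.004 -0.003" --pt "0.07 0.004 -0.003" --pt "0.087 0.004 -0.003" --pt "0.087 0.004 -0.003" --turn '[0, 0, 0, 0]'

```text
time_s: 10.22
ee_pos: [397.5, -141.8, 53.9]
ee_rot: [-180.0, -0.0, 88.4]
force: [-0.4, -0.4, -0.1]
gripper_width: 27.1
gripper_force: 0.0
```

Request:
step_arm --pt "0 0 0" --pt "0 0 0" --pt "0 0 0" --pt "0 0 0" --pt "0 0 -0.1" --pt "0 0 -0.2" --pt "0 0 -0.3" --pt "0 0 -0.35" --pt "0 0 -0.35" --turn '[0, 0, 0, 0, 0, 0, 0, 0, 0]' --fingers 1 --force 50

```text
time_s: 11.35
ee_pos: [397.9, -142.8, 159.5]
ee_rot: [179.9, 0.0, 88.3]
force: [0.2, -0.0, -2.2]
gripper_width: 18.1
gripper_force: 50.0
```

```bash
python3 -c "
from h import *
go((624,130,150),70.5)"
```

```text
t 11.35 [ 397.9 -142.8  159.5] yang -1.68 w 18.13654799845644 shift [0.9309 0.7267 0.0323] turn -0.2005
```

Request:
step_arm --pt "0.1 0.08 0" --pt "0.25 0.2 0" --pt "0.42 0.33 0" --pt "0.6 0.47 0.02" --pt "0.75 0.59 0.03" --pt "0.87 0.68 0.03" --pt "0.93 0.727 0.03" --pt "0.931 0.727 0.03" --pt "0.931 0.727 0.03" --pt "0.931 0.727 0.03" --turn '[-0.02, -0.045, -0.07, -0.1, -0.13, -0.16, -0.185, -0.2005, -0.2005, -0.2005]'

```text
time_s: 12.6
ee_pos: [623.0, 130.0, 148.9]
ee_rot: [-179.9, -0.1, 160.4]
force: [-0.1, -0.3, -3.2]
gripper_width: 17.6
gripper_force: 50.0
```

```bash
python3 -c "
from h import *
S=cams.grab_frame('side');T=cams.grab_frame('top')
cv2.imwrite('pics/c7.png',np.hstack([cv2.resize(S['color'][210:330,260:380],None,fx=3.3,fy=3.3,interpolation=2),cv2.resize(T['color'][180:300,225:345],None,fx=3.3,fy=3.3,interpolation=2)]))
go((624,130,80),70.5)"
```

```text
t 12.7 [623.3 130.  149.6] yang 70.43 w 17.65287852162282 shift [-0.0023  0.0008  0.232 ] turn -0.0002
```

View pics/c7.png

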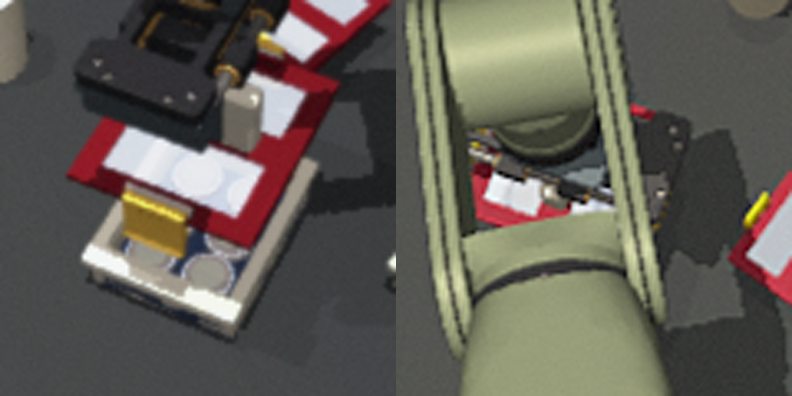

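The picture shows the cover level above the tray and roughly aligned. In the side crop the plate's front corners are at (68,178) and (250,245), and the front window's corners at (104,167) and (235,217). I'll work out the residual offset along the cover's x numerically.

```bash
python3 - <<'E'
from h import *
S=cams.grab_frame("side");T=cams.grab_frame("top");s=env.state();a=np.radians(70.43)
ux=np.array([np.sin(a),-np.cos(a)]);uy=np.array([np.cos(a),np.sin(a)])
def rel(P): d=P[:2]-s["ee_pos"][:2];return (d@ux).round(1),(d@uy).round(1)
q=lambda x,y:(260+x/3.3-.35,210+y/3.3-.35)
z=s["ee_pos"][2]-26+4
for n,x,y in(("frontL",68,178),("frontR",250,245),("winL",104,167),("winR",235,217),("R",338,85),("win2",265,170)): print(n,rel(onz(S,q(x,y),z)))
for n,f in(("side",S),("top",T)):
    g=dict(f);g["color"]=cv2.imread(f"pics/{n}0.png");box=(278,235,365,318) if n=="side" else (240,200,320,272)
    for v in(120,160,190,215):
        for k in blobs(g,(0,0,v),(179,70,255),box,400):
            h=cv2.convexHull(k);p=cv2.approxPolyDP(h,4,True).reshape(-1,2)
            print(n,v,[(*rel(onz(g,c,36)),) for c in p])
# bright top rim row profile across the tray, side view
g=cv2.cvtColor(cv2.imread("pics/side0.png"),cv2.COLOR_BGR2GRAY);print(g[296,320:352].tolist());print(g[262,294:304].tolist())
E
```

```text
frontL (np.float64(57.2), np.float64(74.8))
frontR (np.float64(-62.6), np.float64(70.9))
winL (np.float64(41.4), np.float64(58.0))
winR (np.float64(-46.3), np.float64(56.7))
R (np.float64(-63.1), np.float64(-64.4))
win2 (np.float64(-48.4), np.float64(17.3))
side 120 [(np.float64(55.4), np.float64(-68.3)), (np.float64(-54.6), np.float64(-66.5)), (np.float64(-52.9), np.float64(75.5)), (np.float64(52.6), np.float64(74.1))]
side 160 [(np.float64(54.1), np.float64(-65.6)), (np.float64(-52.5), np.float64(-65.6)), (np.float64(-53.7), np.float64(72.4)), (np.float64(53.9), np.float64(71.9))]
side 190 [(np.float64(54.1), np.float64(-65.6)), (np.float64(-52.5), np.float64(-65.6)), (np.float64(-52.7), np.float64(70.3)), (np.float64(53.9), np.float64(71.9))]
side 215 [(np.float64(54.1), np.float64(-65.6)), (np.float64(-52.5), np.float64(-65.6)), (np.float64(-52.7), np.float64(70.3)), (np.float64(53.9), np.float64(71.9))]
top 120 [(np.float64(55.7), np.float64(69.1)), (np.float64(55.6), np.float64(-72.4)), (np.float64(-54.1), np.float64(-71.8)), (np.float64(-54.6), np.float64(67.9))]
top 160 [(np.float64(53.1), np.float64(68.2)), (np.float64(54.7), np.float64(-69.8)), (np.float64(-55.0), np.float64(-69.3)), (np.float64(-52.1), np.float64(68.9))]
top 190 [(np.float64(53.1), np.float64(68.2)), (np.float64(54.7), np.float64(-69.8)), (np.float64(-51.6), np.float64(-70.9)), (np.float64(-52.1), np.float64(68.9))]
top 215 [(np.float64(53.1), np.float64(68.2)), (np.float64(52.1), np.float64(-70.7)), (np.float64(-52.5), np.float64(-68.3)), (np.float64(-52.1), np.float64(68.9))]
[245, 245, 245, 245, 243, 241, 222, 226, 210, 176, 125, 217, 243, 245, 245, 243, 200, 119, 86, 57, 60, 62, 63, 64, 62, 63, 67, 71, 71, 68, 70, 70]
[71, 69, 73, 74, 69, 82, 153, 236, 245, 245]
```

Relative to the TCP, the tray is at about +0.5 mm and the cover at about -2.5 mm along the cover's x; y and yaw agree. So I'll shift 3 mm along tool -x and go lower, then check once more.

Request:
step_arm --pt "-0.01 0 0.03" --pt "-0.01 0 0.09" --pt "-0.01 0 0.14" --pt "-0.01 0 0.17" --pt "-0.01 0 0.18" --pt "-0.01 0 0.18" --turn '[0, 0, 0, 0, 0, 0]' --force 60

```text
time_s: 13.55
ee_pos: [626.7, 129.4, 96.1]
ee_rot: [180.0, 0.0, 160.5]
force: [-0.0, -0.2, -3.0]
gripper_width: 17.7
gripper_force: 60.0
```

```bash
python3 -c "
from h import *
S=cams.grab_frame('side')
cv2.imwrite('pics/c8.png',cv2.resize(S['color'][210:320,265:385],None,fx=5,fy=5,interpolation=2))
go((624,130,54),70.5)"
```

```text
t 13.6 [626.8 129.5  96.4] yang 70.51 w 17.992243980256553 shift [ 0.0096 -0.0016  0.1412] turn 0.0
```

View pics/c8.png

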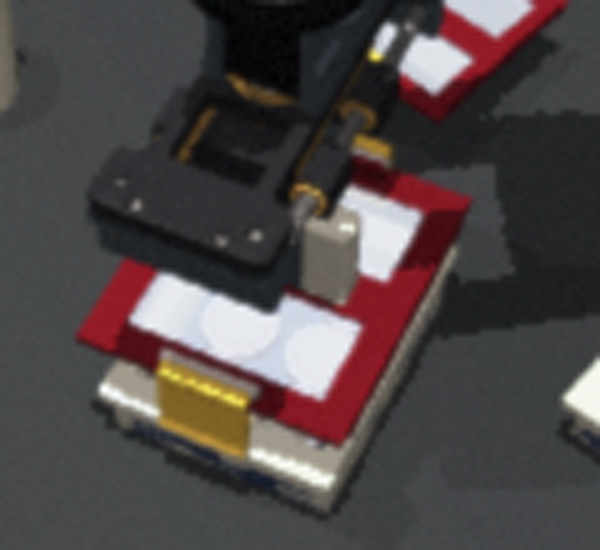

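The cover sits over the tray, with plate front corners at (78,337) and (332,440), right corner (470,202), and tray lip corners at (98,390) and (332,488).

```bash
python3 - <<'E'
from h import *
S=cams.grab_frame("side");s=env.state();a=np.radians(70.5)
ux=np.array([np.sin(a),-np.cos(a)]);uy=np.array([np.cos(a),np.sin(a)])
q=lambda x,y:(265+x/5-.4,210+y/5-.4);z=s["ee_pos"][2]-22
for n,x,y,h in(("cL",78,337,z),("cR",332,440,z),("cFar",470,202,z),("wL",130,318,z),("wR",324,400,z),("tL",98,390,36),("tR",332,488,36)):
    d=onz(S,q(x,y),h)[:2]-s["ee_pos"][:2];print(n,(d@ux).round(1),(d@uy).round(1))
E
```

```text
cL 58.9 72.4
cR -58.5 72.0
cFar -62.4 -65.1
wL 43.7 54.4
wR -47.5 56.0
tL 52.6 71.0
tR -59.1 71.4
```

Request:
step_arm --pt "0.002 -0.002 0.01" --pt "0.002 -0.002 0.025" --pt "0.002 -0.002 0.04" --pt "0.002 -0.002 0.05" --pt "0.002 -0.002 0.05" --turn '[0, 0, 0, 0, 0]'

```text
time_s: 14.28
ee_pos: [626.0, 129.5, 80.8]
ee_rot: [179.9, 0.0, 160.5]
force: [1.0, 1.5, -3.0]
gripper_width: 17.6
gripper_force: 60.0
```

Request:
step_arm --pt "0 0 0.01" --pt "0 0 0.02" --pt "0 0 0.03" --pt "0 0 0.04" --pt "0 0 0.04" --turn '[0, 0, 0, 0, 0]'

```text
time_s: 14.9
ee_pos: [626.9, 129.4, 71.9]
ee_rot: [179.9, 0.2, 160.5]
force: [-1.7, 1.4, 14.2]
gripper_width: 18.1
gripper_force: 60.0
```

Request:
step_arm --pt "0 0 0.005" --pt "0 0 0.01" --pt "0 0 0.015" --pt "0 0 0.015" --turn '[0, 0, 0, 0]'

```text
time_s: 15.4
ee_pos: [627.1, 129.0, 66.0]
ee_rot: [179.9, 0.2, 160.5]
force: [1.8, 0.0, 3.1]
gripper_width: 17.6
gripper_force: 60.0
```

Request:
step_arm --pt "0 0 0.004" --pt "0 0 0.008" --pt "0 0 0.012" --pt "0 0 0.012" --turn '[0, 0, 0, 0]'

```text
time_s: 15.9
ee_pos: [625.9, 129.3, 62.0]
ee_rot: [180.0, 0.0, 160.5]
force: [-0.9, 1.4, 11.2]
gripper_width: 17.8
gripper_force: 60.0
```

Request:
step_arm --pt "0 0 0.003" --pt "0 0 0.006" --pt "0 0 0.01" --pt "0 0 0.01" --pt "0 0 0.01" --turn '[0, 0, 0, 0, 0]'

```text
time_s: 16.52
ee_pos: [625.9, 129.2, 61.9]
ee_rot: [179.9, 0.1, 160.5]
force: [-4.4, 0.2, 26.7]
gripper_width: 17.7
gripper_force: 60.0
```

```bash
python3 - <<'E'
from h import *
S=cams.grab_frame("side");T=cams.grab_frame("top");s=env.state();a=np.radians(70.5);print(s["ee_pos"],s["force"],s["torque"])
ux=np.array([np.sin(a),-np.cos(a)]);uy=np.array([np.cos(a),np.sin(a)])
for lo,hi,n in(((20,110,80),(35,255,255),"yel"),((0,120,60),(8,255,255),"mar"),((0,0,150),(179,70,255),"white")):
    for k in blobs(S,lo,hi,(270,225,362,318),15):
        p=cv2.approxPolyDP(cv2.convexHull(k),2,True).reshape(-1,2)
        print(n,cv2.contourArea(k),p.tolist() if n=="yel" else "",[tuple(((onz(S,c,40)[:2]-s["ee_pos"][:2])@np.c_[ux,uy]).round(0)) for c in p])
E
```

```text
[625.8907238  129.26481588  61.96143103] [-4.31720166  0.49066782 25.97768191] [-0.21845223  1.26939199 -0.11199972]
yel 202.5 [[299, 291], [314, 297], [314, 309], [298, 303]] [(np.float64(19.0), np.float64(68.0)), (np.float64(-16.0), np.float64(67.0)), (np.float64(-29.0), np.float64(93.0)), (np.float64(8.0), np.float64(95.0))]
white 478.5  [(np.float64(-46.0), np.float64(19.0)), (np.float64(-46.0), np.float64(50.0)), (np.float64(-39.0), np.float64(56.0)), (np.float64(44.0), np.float64(54.0)), (np.float64(43.0), np.float64(30.0)), (np.float64(-13.0), np.float64(15.0))]
white 155.5  [(np.float64(-13.0), np.float64(-48.0)), (np.float64(-44.0), np.float64(-51.0)), (np.float64(-46.0), np.float64(-12.0)), (np.float64(-8.0), np.float64(-21.0))]
```

Request:
step_arm --pt "0 0 0.004" --pt "0 0 0.008" --pt "0 0 0.008" --pt "0 0 0.008" --turn '[0, 0, 0, 0]'

```text
time_s: 17.12
ee_pos: [625.9, 129.3, 61.9]
ee_rot: [179.9, 0.1, 160.5]
force: [-7.3, -0.4, 37.7]
gripper_width: 17.8
gripper_force: 60.0
```

Request:
step_arm --pt "0 0 -0.01" --pt "0 0 -0.02" --pt "0 0 -0.028" --pt "0 0 -0.028" --turn '[0, 0, 0, 0]'

```text
time_s: 17.62
ee_pos: [624.5, 128.9, 62.4]
ee_rot: [-179.9, -0.2, 160.5]
force: [0.0, 0.6, -3.2]
gripper_width: 17.6
gripper_force: 60.0
```

Request:
step_arm --pt "0 0 -0.003" --pt "0 0 -0.006" --pt "0 0 -0.006" --turn '[0, 0, 0]'

```text
time_s: 18.0
ee_pos: [624.6, 128.8, 63.6]
ee_rot: [-179.9, -0.2, 160.5]
force: [1.5, 0.6, -14.8]
gripper_width: 18.0
gripper_force: 60.0
```

A gentle tug meets 12 N beyond the cover's weight, so the clips are hooked. I'll press home again, relax and release.

Request:
step_arm --pt "0 0 0.01" --pt "0 0 0.02" --pt "0 0 0.026" --pt "0 0 0.026" --pt "0 0 0.026" --turn '[0, 0, 0, 0, 0]'

```text
time_s: 18.62
ee_pos: [626.3, 128.9, 62.0]
ee_rot: [179.9, 0.1, 160.5]
force: [-3.1, -0.7, 12.7]
gripper_width: 17.7
gripper_force: 60.0
```

Request:
step_arm --pt "0 0 -0.012" --pt "0 0 -0.016" --pt "0 0 -0.016" --turn '[0, 0, 0]'

```text
time_s: 19.0
ee_pos: [625.8, 129.1, 62.7]
ee_rot: [180.0, 0.0, 160.5]
force: [0.1, -0.6, -3.7]
gripper_width: 17.9
gripper_force: 60.0
```

Request:
step_arm --pt "0 0 0" --pt "0 0 0" --pt "0 0 0" --pt "0 0 0" --turn '[0, 0, 0, 0]' --fingers 0.1

```text
time_s: 19.5
ee_pos: [625.8, 129.0, 62.7]
ee_rot: [180.0, 0.0, 160.5]
force: [-0.1, 0.3, -0.4]
gripper_width: 40.9
gripper_force: 0.0
```

Request:
step_arm --pt "0 0 -0.05" --pt "0 0 -0.12" --pt "0 0 -0.25" --pt "0 0 -0.4" --pt "0 0 -0.5" --pt "0 0 -0.5" --pt "0 0 -0.5" --turn '[0, 0, 0, 0, 0, 0, 0]'

```text
time_s: 20.38
ee_pos: [625.0, 128.9, 212.0]
ee_rot: [-180.0, -0.1, 160.5]
force: [-0.2, 0.3, -0.4]
gripper_width: 41.0
gripper_force: 0.0
```

```bash
python3 - <<'E'
from h import *
S=cams.grab_frame("side")
a=np.radians(70.5);U=np.array([[np.sin(a),np.cos(a)],[-np.cos(a),np.sin(a)]]);c0=np.array([624,129.5])
for lo,hi,n in(((20,110,80),(35,255,255),"yel"),((0,0,150),(179,70,255),"win")):
    for k in blobs(S,lo,hi,(270,225,362,318),12):
        p=cv2.approxPolyDP(cv2.convexHull(k),2,True).reshape(-1,2)
        print(n,[tuple(((onz(S,c,40)[:2]-c0)@U).round(0).tolist()) for c in p])
E
```

```text
yel [(23.0, 69.0), (-17.0, 69.0), (-27.0, 94.0), (10.0, 95.0)]
yel [(25.0, -76.0), (-17.0, -73.0)]
yel [(10.0, -130.0), (31.0, -134.0), (16.0, -141.0)]
win [(25.0, 64.0), (-18.0, 66.0)]
win [(45.0, 54.0), (46.0, 19.0), (38.0, 16.0), (-44.0, 20.0), (-39.0, 56.0)]
win [(51.0, -24.0), (43.0, -50.0), (-44.0, -45.0), (-40.0, -10.0)]
```

```bash
python3 -c "
from workcell import env
print(env.job_done())"
```

```text
the job is handed in; nothing more can be done
None
```

I set the larger maroon cover level on the far tray, pressed it home and let go. A gentle tug met about 12 N beyond the cover's weight, which suggests the clips had snapped, though not each one separately. I handed the job in at about 20 s, and no verdict came back.

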